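# Park the spring pin and slide the green board to the far end of its jig

## Task

Two slide jigs stand on the phone-repair bench, each locked by a red spring pin. On the jig that carries the green circuit board, pull the red pin straight up, turn it counterclockwise (seen from above) into its yellow rest notch so that it stays up, and let go of it. Then slide the green board's carriage by its black handle all the way to the other end of its track, and let go. Leave the jig with the blue board locked.

Things in the scene. Friction and masses are not known exactly. Their poses are not given: they have to be found in the camera images.
- green_jig: Base of the jig with the green circuit board, screwed down: grey plate 125 (x) by 220 (y) by 10 mm. Origin: track centre, on the bench top. The carriage is locked near the -y end and slides to +y. The pin stands at x=-45, y=-45 mm in a crowned collar 36 mm across, top 58 mm over the bench. It cannot turn until about 17 mm up; let go at 40 to 70 degrees it finds the yellow notch, 12 mm up.
- green_pin: Spring pin of the green jig. Origin: centre of its red grip bar, 46 mm long (pin x), 12 wide (y), 14 tall, on a 10 mm shaft; z up along the pin. Locked: 86 mm over the bench, pin x along jig x. The spring pulls down 4 N, 11 N at the top stop 24 mm up. Lift 20 mm, turn 60 degrees counterclockwise from above (stop at 74), let go: it rests in the notch, 98 mm over the bench.
- green_carriage: Aluminium carriage with the green board (62 x 68 mm). Axes as the jig's. Origin: 10 mm over the bench, at jig y=-45 mm when locked; slides 80 mm to a stop at jig y=+35, friction 2 N. Handle: black level bar 56 mm long (x), 12 wide (y), 14 tall on two posts, centre at x=22, y=38, z=74 mm from the origin (84 over the bench), 45 mm free below.
- blue_pin: The same red spring pin on the second, like jig, which carries a blue circuit board. Leave it locked. Origin: centre of its red grip bar.

How it is judged:
By the outcome, as a careful person would: the job done as asked, in the order asked, and still so for the second after the job is handed in, with the robot touching nothing.
It also fails if it takes over 48 s, if anything falls off the work surface, if the arm or the gripper's body presses on something with over 40 N, if the wrist force passes 120 N, or if a joint passes its speed limit or range.

## Robot

A 6-joint arm with a two-finger parallel gripper is mounted at the origin on the work surface. World frame = base frame: x ahead of the robot, y to its left, z up, the work surface at z = 0. Lengths are in mm, angles in rad, forces in N, time in s.
With the tool pointing down it reaches from about 350 to 975 mm from the base axis. Payload 7.1 kg.
Tool frame: the origin (TCP) lies at the very end of the fingers, on their centre line; the grasp point (between the pads) lies 19 mm behind it; y points along the fingers, x is the direction in which the jaws open and shut, and the axes are right-handed (so a half turn about y gives the same grasp; the last joint's range is limited). The gripper opens to 88 mm and grips with 3 to 60 N. Pads are 20 mm wide; open, the fingers measure 115 mm over their backs; the gripper's body (75 mm by 178 mm) begins 61 mm behind the grasp point.
Start: joints at [-1.183, 0.423, 1.63, -0, 1.089, -0.019], TCP at [247.311, -573.971, 222.675] pointing down, gripper open.
Joint ranges: [-3, 3], [-0.9, 2.11], [0.09, 2.58], [-1.31, 4.45], [0.11, 2.69], [-2.54, 2.54]. Speed limits (rad/s): [2.39, 2.39, 3.01, 3.14, 3.14, 3.14].

## Interface

Orientations are given as a rotation vector (axis times angle).
In Python, from workcell import ctrl gives the robot as it stands. The module is installed in compiled form; this text tells all that it offers.
- The arm moves only by the tool jog_arm, never from a script. Its argument "steps" is a list of rows, each an object with "turn": the turn, a rotation vector about the world's x, y, z scaled (see below), a list of three; "dp": the shift along the world's x, y, z scaled (see below), a list of three; "claw": the opening, from 0 (shut) to 1 (fully open). In form: [{"turn": [wx, wy, wz], "dp": [x, y, z], "claw": claw}, ...]. A call has 1 to 12 rows; each row is the pose to reach, as a shift and turn from the pose measured when the call began, turning the shorter way round; what a row does not reach only later rows make up. The controller multiplies each number of a shift by 80 mm and each number of a turn by pi rad. A row lasts 1/12 s, in which the tool goes at most 41.7 mm and 7.16 degrees, less where a joint would pass 70% of its speed; a pose out of reach is approached as far as the arm can. A call with a number of a shift or a turn outside -1 to 1 is refused whole. A call with a gripper value outside its range is refused whole. The fingers move at their own pace and stop on an object; the grip force is fixed at half the most. Time passes only in rows, so rows that repeat a pose let the fingers close. It gives the time, the measured TCP pose, the force and the opening at its end, in the units of the state.
- ctrl.get_obs(): the state, without advancing time (a new reading comes with each control period).
- ctrl.get_image(name): name is "side" or "top"; returns a dict with "img" (420x560x3 uint8, red, green, blue), "range_z" (420x560 float32, mm along the optical axis (not along the pixel's ray), 0 where there is no reading), "fovy" (degrees; the focal length in pixels is half the picture's height over the tangent of half this angle, whatever the lens; pixels are square), "cx", "cy" (the principal point, pixels), "camera_from_world" (4x4, takes a point from world to camera coordinates). Camera axes: x right, y down, z forward; pixel columns grow to the right and rows downward; lengths in mm; the calibration is good to about 2 mm. A picture is of the moment at which its call begins.
- ctrl.close_job(): hands the job in, once; it reports no verdict.
The state is a dict: "t": time; "qpos": joint angles; "qvel": joint speeds; "joint_torque": joint torques, N m; "ee_pos": TCP position; "orientation": TCP orientation; "ft_force": force on the tool from outside, world axes, zero at the start; "moment": the same for the moment, N m; "width": finger opening in mm.
Only numpy, scipy, OpenCV 4.12 (cv2) and the standard library are available. Lean on these libraries where they do the work, as an engineer would, in place of code of your own. Each camera call takes 0.05 s, during which the arm holds its last target.

## Working session

There is one attempt and no reset: what is moved stays moved. The work goes in short steps, Python scripts to look and compute and a tool call to move; the robot and the scene stay as the last step left them, time stands still between calls to the robot, and variables do not carry over. Pictures are saved under pics/ and viewed, and the job is handed in when it is done.

Besides the shell and the picture viewer there is one more tool, called after "Call:" as name([rows], argument=value, ...), one row to a line, values as JSON. jog_arm: Moves the arm, as the interface text tells. Its arguments: {"type":"object","properties":{"steps":{"type":"array","items":{"type":"object","properties":{"turn":{"type":"array","items":{"type":"number"}},"dp":{"type":"array","items":{"type":"number"}},"claw":{"type":"number"}}}}},"required":["steps"]}

```bash
mkdir -p pics; python3 - <<'E'
from workcell import ctrl
import cv2,numpy as np
o=ctrl.get_obs();print({k:np.round(v,3) for k,v in o.items()})
for n in("top","side"):
    d=ctrl.get_image(n);np.savez(f"{n}0.npz",**d)
    cv2.imwrite(f"pics/{n}0.png",d["img"][:,:,::-1]);print(n,d["fovy"],d["cx"],d["cy"],np.round(d["camera_from_world"],3).tolist(),(d["range_z"]>0).mean())
E
```

```text
{'t': np.float64(0.0), 'qpos': array([-1.183,  0.424,  1.631,  0.   ,  1.089, -0.019]), 'qvel': array([ 0.002, -0.001, -0.001, -0.001,  0.001,  0.001]), 'joint_torque': array([ 0.0000e+00, -5.4463e+01, -2.7367e+01,  6.4000e-02,  2.3000e-02,
       -0.0000e+00]), 'ee_pos': array([ 247.122, -573.447,  221.902]), 'orientation': array([-1.374,  0.905, -0.903]), 'ft_force': array([-0.48 ,  0.543,  0.326]), 'moment': array([ 0.097, -0.028, -0.044]), 'width': np.float64(87.962)}
top 50.03261592855631 288.61420118608254 204.1655052866788 [[0.001, -1.0, 0.002, -45.321], [-0.985, -0.002, -0.175, 499.782], [0.175, -0.001, -0.985, 785.465], [0.0, 0.0, 0.0, 1.0]] 0.9958418367346938
side 56.60152623225919 274.90602634164964 216.68811702485218 [[0.927, -0.376, -0.011, -474.705], [-0.265, -0.632, -0.728, 182.987], [0.267, 0.677, -0.686, 590.093], [0.0, 0.0, 0.0, 1.0]] 0.996016156462585
```

View pics/top0.png

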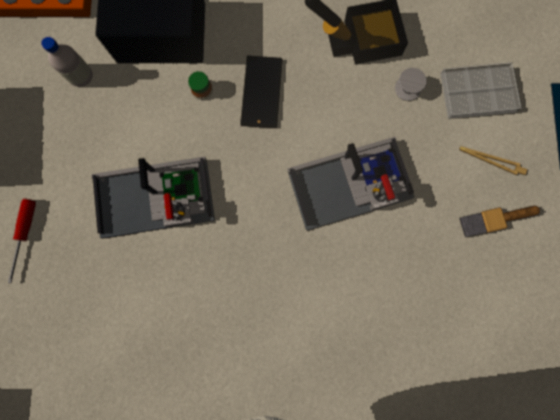

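View pics/side0.png

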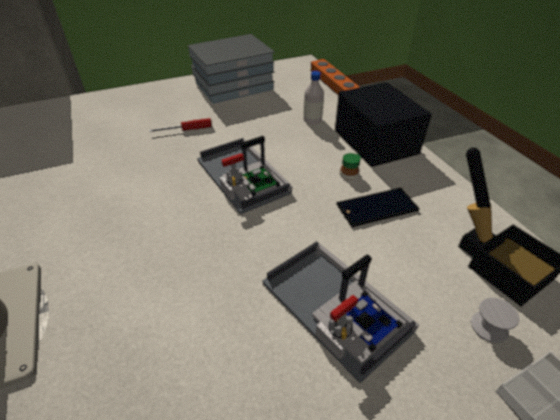

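Top view: the green jig is at about (153,197), with its red pin bar at (168,207) and black handle at (147,176). The blue jig is at about (350,185). Image left is world +y. Next I'll measure the pin, handle and jig yaw.

```bash
cat > h.py <<'E'
import cv2,numpy as np
def cam(d):
    f=d["img"].shape[0]/2/np.tan(np.radians(float(d["fovy"]))/2);T=d["camera_from_world"];return f,float(d["cx"]),float(d["cy"]),T
def plane(d,uv,z):
    f,cx,cy,T=cam(d);uv=np.atleast_2d(uv).astype(float)
    r=np.c_[(uv[:,0]-cx)/f,(uv[:,1]-cy)/f,np.ones(len(uv))]@T[:3,:3]
    c=-T[:3,:3].T@T[:3,3];return c+r*((z-c[2])/r[:,2])[:,None]
def pts(d,mask):
    f,cx,cy,T=cam(d);v,u=np.nonzero(mask);z=d["range_z"][v,u]
    p=np.c_[(u-cx)/f*z,(v-cy)/f*z,z]-T[:3,3];return p@T[:3,:3],u,v
def proj(d,P):
    f,cx,cy,T=cam(d);p=np.atleast_2d(P)@T[:3,:3].T+T[:3,3];return np.c_[f*p[:,0]/p[:,2]+cx,f*p[:,1]/p[:,2]+cy]
def red(im):
    h=cv2.cvtColor(im,cv2.COLOR_RGB2HSV);return (((h[...,0]<8)|(h[...,0]>172))&(h[...,1]>150)&(h[...,2]>70))
def comps(m,lo=15):
    n,l,s,c=cv2.connectedComponentsWithStats(m.astype(np.uint8));return [(l==i,s[i],c[i]) for i in range(1,n) if s[i,4]>=lo]
E
python3 - <<'E'
from h import *
for n in("top","side"):
    d=dict(np.load(f"{n}0.npz"))
    for m,s,c in comps(red(d["img"])):
        P,u,v=pts(d,m)
        top=P[(P[:,2]>np.percentile(P[:,2],60)-3)]
        r=cv2.minAreaRect(np.c_[u,v].astype(np.float32))
        a=cv2.fitLine(plane(d,np.c_[u,v],92)[:,:2].astype(np.float32),cv2.DIST_L2,0,.01,.01).ravel()
        print(n,s,c.round(1),"depth med",np.median(P,0).round(1),"plane86/93",plane(d,c,86).round(1),plane(d,c,93).round(1),"ang",np.degrees(np.arctan2(a[1],a[0])).round(1),r)
    # jig outline by depth height >6
    P,u,v=pts(d,np.ones(d["img"].shape[:2],bool))
    Z=P[:,2].reshape(420,560)
    print("bench z",np.median(Z))
    box=(slice(130,260),slice(70,240)) if n=="top" else (slice(120,220),slice(180,300))
    M=np.zeros((420,560),bool);M[box]=(Z[box]>6)&(Z[box]<40)
    for m,s,c in comps(M,500):
        Q,_,_=pts(d,m);R=cv2.minAreaRect(Q[:,:2].astype(np.float32));print("jig",s,R)
    M=np.zeros((420,560),bool);M[box]=(Z[box]>70)&(Z[box]<110)&(d["img"][box].max(2)<60)
    for m,s,c in comps(M,15):
        Q,_,_=pts(d,m);R=cv2.minAreaRect(Q[:,:2].astype(np.float32));print("handle",s,R,np.median(Q,0))
    cv2.imwrite(f"pics/{n}crop.png",cv2.resize(d["img"][box][:,:,::-1],None,fx=4.5,fy=4.5,interpolation=cv2.INTER_CUBIC))
E
```

```text
top [381 174  14  26 188] [387.2 187. ] depth med [ 522.1 -217.    91.2] plane86/93 [[ 523.5 -218.1   86. ]] [[ 522.  -216.5   93. ]] ang 16.9 ((387.1500549316406, 186.44998168945312), (25.61444854736328, 7.589466571807861), 71.56504821777344)
top [164 194   8  25 137] [167.4 206. ] depth med [487.6 165.6  91.8] plane86/93 [[488.8 167.3  86. ]] [[487.6 165.4  93. ]] ang 9.6 ((167.38414001464844, 205.95730590820312), (24.51580047607422, 5.411145210266113), 83.6598129272461)
top [ 13 199  16  41 287] [ 20.5 218.4] depth med [476.4 458.7  23.2] plane86/93 [[466.5 421.2  86. ]] [[465.5 417.   93. ]] ang -7.4 ((20.264707565307617, 218.9412078857422), (7.276068687438965, 41.47359085083008), 14.03624439239502)
bench z -0.7872131763824979
jig [  91  157  124   82 6817] ((518.8363037109375, 216.6323699951172), (125.65585327148438, 220.4180450439453), 9.437814712524414)
handle [139 159  11  31 239] ((546.3486328125, 213.89981079101562), (53.55079650878906, 12.718463897705078), 9.792215347290039) [545.39538475 212.31008263  88.83706003]
handle [169 194   5  25  37] ((488.3515319824219, 160.6438
[... 464 characters left out ...]
159.   93. ]] ang 9.8 ((232.39999389648438, 158.80001831054688), (5.293546199798584, 21.174184799194336), 72.89727020263672)
side [331 296  27  23 248] [343.5 306.7] depth med [ 520.8 -222.9   92.5] plane86/93 [[ 523.4 -219.5   86. ]] [[ 520.4 -223.3   93. ]] ang 18.9 ((343.2943115234375, 306.7301330566406), (10.197299003601074, 30.65332794189453), 47.48955535888672)
bench z 0.10835994700113744
jig [ 197  138   95   75 3380] ((519.0230712890625, 214.96446228027344), (125.90401458740234, 223.43177795410156), 9.209385871887207)
handle [240 137  24  16 166] ((546.501708984375, 207.8018798828125), (53.09663391113281, 11.73902416229248), 0.838935911655426) [541.59038706 207.38233426  86.29991969]
```

View pics/topcrop.png

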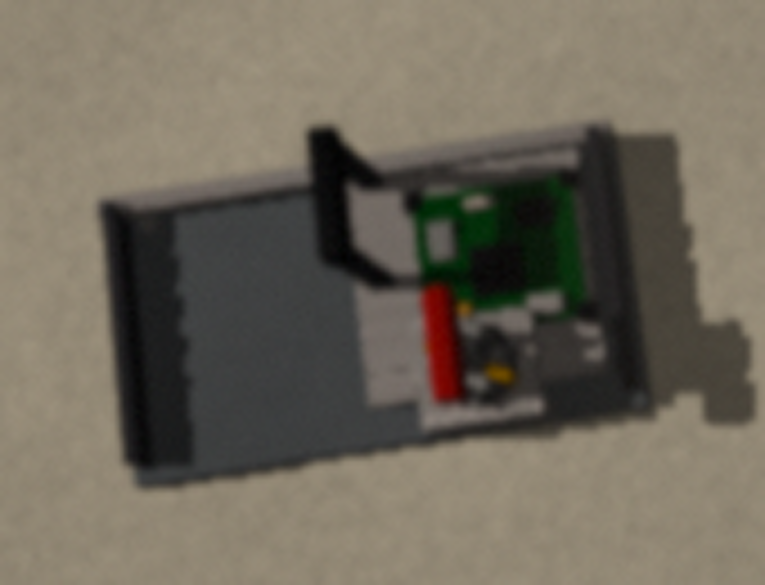

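View pics/sidecrop.png

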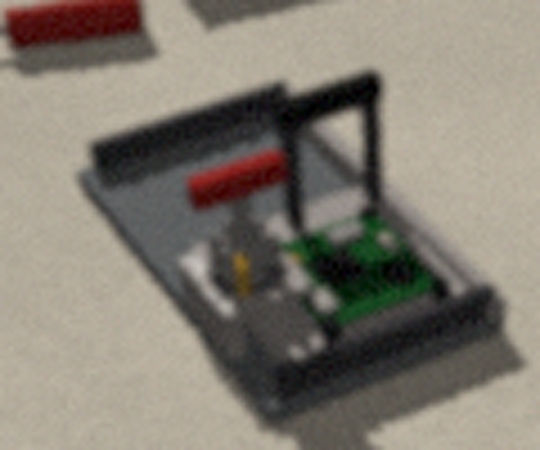

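```bash
python3 - <<'E'
from h import *
from scipy.spatial.transform import Rotation as R
from workcell import ctrl
o=ctrl.get_obs();M=R.from_rotvec(o["orientation"]).as_matrix();print(M.round(3),"x yaw",np.degrees(np.arctan2(M[1,0],M[0,0])))
# bar ends / profile, top view
d=dict(np.load("top0.npz"));m=[c for c in comps(red(d["img"])) if abs(c[2][0]-167)<5][0][0]
P,u,v=pts(d,m);
for zl,zh in((89,97),(78,89)):
    Q=P[(P[:,2]>zl)&(P[:,2]<zh)];print(zl,len(Q),cv2.minAreaRect(Q[:,:2].astype(np.float32)),Q.mean(0))
for yaw in [9.4]:
    a=np.radians(yaw);Rz=np.array([[np.cos(a),-np.sin(a)],[np.sin(a),np.cos(a)]])
    for nm,off,mea in(("pin",(-45,-45),(488,165.8)),("handle",(22,-7),(546.3,213.5))): print(nm,"-> jig origin",np.array(mea)-Rz@np.array(off))
for n in("top","side"):
    d=dict(np.load(f"{n}0.npz"));im=cv2.resize(d["img"],None,fx=4,fy=4,interpolation=cv2.INTER_CUBIC)[:,:,::-1].copy()
    for c,col in(((488,165.8,86),(255,255,0)),((546.3,213.5,84),(255,0,255))):
        L=28 if c[2]==84 else 23;W=6;ax=Rz@[1,0];ay=Rz@[0,1]
        for zz in(7,-7):
            B=[[*(np.array(c[:2])+i*L*ax+j*W*ay),c[2]+zz] for i,j in((1,1),(1,-1),(-1,-1),(-1,1))]
            q=(proj(d,B)+.5)*4;cv2.polylines(im,[q.astype(np.int32)],True,col,1)
    c=(proj(d,[515,190,80])[0]*4).astype(int);cv2.imwrite(f"pics/{n}ov.png",im[max(0,c[1]-200):c[1]+200,max(0,c[0]-250):c[0]+250])
E
```

```text
[[ 0.396 -0.     0.918]
 [-0.918  0.001  0.396]
 [-0.001 -1.     0.   ]] x yaw -66.69188689225153
89 129 ((488.15545654296875, 165.82928466796875), (44.18855667114258, 9.559687614440918), 9.514552116394043) [487.47816188 165.74635491  91.76569628]
78 6 ((488.80120849609375, 166.3453826904297), (40.025089263916016, 8.035133361816406), 9.274062156677246) [489.86803373 167.06684572  88.51055794]
pin -> jig origin [525.04607897 217.54541557]
handle -> jig origin [523.45213071 216.81283396]
```

View pics/topov.png

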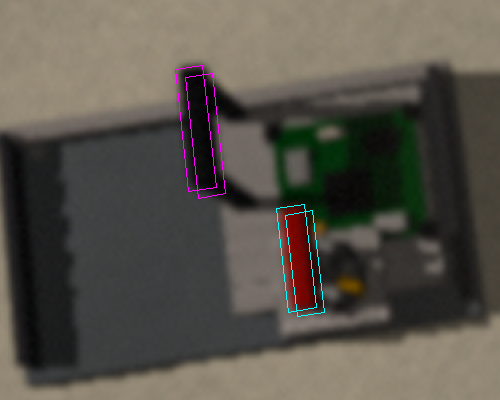

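View pics/sideov.png

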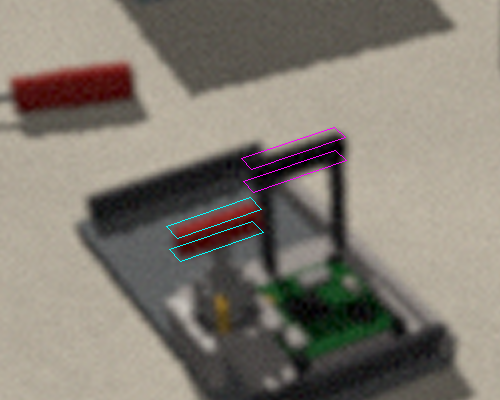

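The pin overlay fits the top view, and the side view suggests y about 2 mm smaller. I'll use pin (488,164.5), handle about (546,211) and yaw 9.4°. The first step is the transfer move.

Call:
jog_arm([
  {"dp": [0.4, 0.4, 0], "turn": [0, 0, 0], "claw": 1},
  {"dp": [0.7, 0.7, 0], "turn": [0, 0, 0], "claw": 1},
  {"dp": [1, 1, 0], "turn": [0, 0, 0], "claw": 1},
  {"dp": [1, 1, 0], "turn": [0, 0, 0], "claw": 1},
])

```text
t: 0.43
ee_pos: [330.0, -489.6, 221.5]
orientation: [-1.373, 0.904, -0.9]
ft_force: [1.3, 0.4, 0.4]
width: 87.8
```

Call:
jog_arm([
  {"dp": [0.4, 0.4, 0], "turn": [0, 0, 0], "claw": 1},
  {"dp": [0.7, 0.7, 0], "turn": [0, 0, 0], "claw": 1},
  {"dp": [1, 1, 0], "turn": [0, 0, 0], "claw": 1},
  {"dp": [1, 1, 0], "turn": [0, 0, 0], "claw": 1},
])

```text
t: 0.77
ee_pos: [412.9, -406.1, 221.2]
orientation: [-1.372, 0.901, -0.896]
ft_force: [-0.7, -0.6, 0.4]
width: 87.7
```

Call:
jog_arm([
  {"dp": [0.4, 0.4, 0], "turn": [0, 0, 0], "claw": 1},
  {"dp": [0.7, 0.7, 0], "turn": [0, 0, 0], "claw": 1},
  {"dp": [1, 1, 0], "turn": [0, 0, 0], "claw": 1},
  {"dp": [1, 1, 0], "turn": [0, 0, 0], "claw": 1},
])

```text
t: 1.1
ee_pos: [495.8, -323.3, 221.1]
orientation: [-1.373, 0.897, -0.894]
ft_force: [0.5, -0.3, -0.6]
width: 88.2
```

Call:
jog_arm([
  {"dp": [0, 0.5, 0], "turn": [0, 0, 0], "claw": 1},
  {"dp": [0, 1, 0], "turn": [0, 0, 0], "claw": 1},
  {"dp": [0, 1, 0], "turn": [0, 0, 0], "claw": 1},
])

```text
t: 1.35
ee_pos: [494.3, -238.9, 220.3]
orientation: [-1.373, 0.898, -0.888]
ft_force: [-0.7, 0.1, -0.9]
width: 87.6
```

Call:
jog_arm([
  {"dp": [0, 0.5, 0], "turn": [0, 0, 0], "claw": 1},
  {"dp": [0, 1, 0], "turn": [0, 0, 0], "claw": 1},
  {"dp": [0, 1, 0], "turn": [0, 0, 0], "claw": 1},
])

```text
t: 1.6
ee_pos: [492.8, -155.2, 219.8]
orientation: [-1.373, 0.899, -0.884]
ft_force: [-0.6, -0.1, 0.2]
width: 88.1
```

Call:
jog_arm([
  {"dp": [0, 0.5, 0], "turn": [0, 0, 0], "claw": 1},
  {"dp": [0, 1, 0], "turn": [0, 0, 0], "claw": 1},
  {"dp": [0, 1, 0], "turn": [0, 0, 0], "claw": 1},
])

```text
t: 1.85
ee_pos: [492.0, -71.6, 219.6]
orientation: [-1.374, 0.897, -0.88]
ft_force: [-0.0, 0.4, -0.7]
width: 87.7
```

Call:
jog_arm([
  {"dp": [0, 0.5, 0], "turn": [0, 0, -0.02], "claw": 1},
  {"dp": [0, 1, 0], "turn": [0, 0, -0.04], "claw": 1},
  {"dp": [0, 1, 0], "turn": [0, 0, -0.04], "claw": 1},
])

```text
t: 2.1
ee_pos: [492.0, 11.7, 219.6]
orientation: [-1.327, 0.993, -0.975]
ft_force: [0.4, -0.0, 0.4]
width: 87.7
```

Call:
jog_arm([
  {"dp": [0, 0.5, 0], "turn": [0, 0, -0.02], "claw": 1},
  {"dp": [0, 1, 0], "turn": [0, 0, -0.04], "claw": 1},
  {"dp": [0, 1, 0], "turn": [0, 0, -0.04], "claw": 1},
])

```text
t: 2.35
ee_pos: [492.7, 95.1, 219.8]
orientation: [-1.275, 1.087, -1.069]
ft_force: [-0.7, -0.1, -0.1]
width: 87.8
```

Call:
jog_arm([
  {"dp": [0, 0.5, 0], "turn": [0, 0, 0], "claw": 1},
  {"dp": [0, 0.85, 0], "turn": [0, 0, 0], "claw": 1},
  {"dp": [0, 0.85, 0], "turn": [0, 0, 0], "claw": 1},
  {"dp": [0, 0.85, 0], "turn": [0, 0, 0], "claw": 1},
])

```text
t: 2.68
ee_pos: [493.3, 162.5, 219.6]
orientation: [-1.277, 1.084, -1.068]
ft_force: [0.3, 0.4, 0.6]
width: 88.0
```

```bash
cat > s.py <<'E'
from workcell import ctrl
import numpy as np
from scipy.spatial.transform import Rotation as R
o=ctrl.get_obs();M=R.from_rotvec(o["orientation"]).as_matrix();print("t",o["t"],"tcp",o["ee_pos"].round(1),"yaw",np.degrees(np.arctan2(M[1,0],M[0,0])).round(2),"fing",M[:,1].round(3),"q",o["qpos"].round(2),"F",o["ft_force"].round(1),"M",o["moment"].round(2),"w",round(float(o["width"]),1))
E
python3 s.py
```

```text
t 2.6833 tcp [493.3 162.5 219.6] yaw -79.87 fing [-0.001  0.014 -1.   ] q [0.29 0.27 1.87 0.02 1.   1.67] F [0.3 0.4 0.6] M [ 0.04  0.02 -0.02] w 88.0
```

Call:
jog_arm([
  {"dp": [-0.06, 0.025, -0.5], "turn": [-0.0045, 0, -0.004], "claw": 0.7},
  {"dp": [-0.066, 0.025, -0.95], "turn": [-0.0045, 0, -0.004], "claw": 0.7},
  {"dp": [-0.066, 0.025, -0.95], "turn": [-0.0045, 0, -0.004], "claw": 0.7},
  {"dp": [-0.066, 0.025, -0.95], "turn": [-0.0045, 0, -0.004], "claw": 0.7},
])

```text
t: 3.02
ee_pos: [487.0, 162.4, 142.5]
orientation: [-1.286, 1.091, -1.086]
ft_force: [0.7, -0.5, 0.6]
width: 64.1
```

```bash
python3 s.py; cat > pic.py <<'E'
import sys;from h import *;from workcell import ctrl
x,y,z,tag=*map(float,sys.argv[1:4]),sys.argv[4]
for n in("top","side"):
    d=ctrl.get_image(n);np.savez(f"{n}{tag}.npz",**d)
    c=proj(d,[x,y,z])[0].astype(int);a,b=max(0,c[1]-60),max(0,c[0]-60)
    cv2.imwrite(f"pics/{n}{tag}.png",cv2.resize(d["img"][a:a+120,b:b+120,::-1],None,fx=4,fy=4,interpolation=cv2.INTER_CUBIC))
E
python3 pic.py 500 180 90 1
python3 -c "
import cv2,numpy as np;cv2.imwrite('pics/b1.png',np.hstack([cv2.imread('pics/top1.png')[:,:400],cv2.imread('pics/side1.png')[:,:400]]))"
```

```text
t 3.0167 tcp [487.  162.4 142.5] yaw -80.65 fing [-0.005 -0.001 -1.   ] q [0.3  0.38 1.93 0.   0.84 1.71] F [ 0.7 -0.5  0.6] M [ 0.02  0.02 -0.04] w 64.1
```

View pics/b1.png

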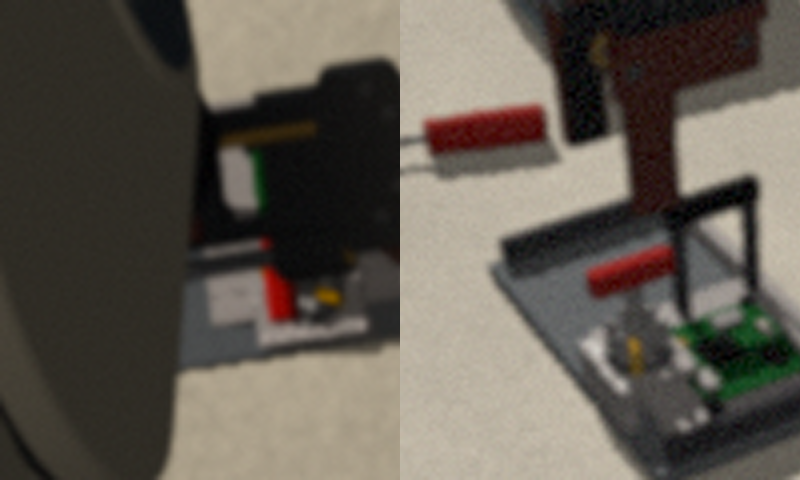

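In the side view the fingers straddle the bar, which sits at about (635,272) in the picture. Clearance looks good, so I'll descend.

Call:
jog_arm([
  {"dp": [0.012, 0.025, -0.3], "turn": [0, 0, 0], "claw": 0.7},
  {"dp": [0.012, 0.025, -0.6], "turn": [0, 0, 0], "claw": 0.7},
  {"dp": [0.012, 0.025, -0.8], "turn": [0, 0, 0], "claw": 0.7},
  {"dp": [0.012, 0.025, -0.91], "turn": [0, 0, 0], "claw": 0.7},
  {"dp": [0.012, 0.025, -0.91], "turn": [0, 0, 0], "claw": 0.7},
])

```text
t: 3.53
ee_pos: [490.7, 165.3, 72.5]
orientation: [-1.281, 1.088, -1.089]
ft_force: [-0.3, -0.2, 0.9]
width: 61.4
```

```bash
python3 s.py; python3 pic.py 490 165 90 2
```

```text
t 3.5333 tcp [490.7 165.3  72.5] yaw -80.67 fing [ 0.001  0.001 -1.   ] q [0.3  0.5  1.96 0.   0.68 1.71] F [-0.3 -0.2  0.9] M [ 0.01  0.   -0.  ] w 61.4
```

View pics/side2.png

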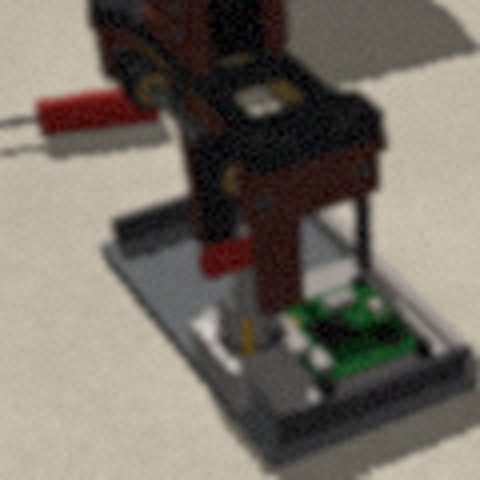

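The bar is between the fingers. I'll trim x and z, then close.

Call:
jog_arm([
  {"dp": [-0.03, -0.005, -0.045], "turn": [0, 0, 0], "claw": 0.7},
  {"dp": [-0.03, -0.005, -0.045], "turn": [0, 0, 0], "claw": 0.7},
  {"dp": [-0.03, -0.005, -0.045], "turn": [0, 0, 0], "claw": 0},
  {"dp": [-0.03, -0.005, -0.045], "turn": [0, 0, 0], "claw": 0},
  {"dp": [-0.03, -0.005, -0.045], "turn": [0, 0, 0], "claw": 0},
  {"dp": [-0.03, -0.005, -0.045], "turn": [0, 0, 0], "claw": 0},
  {"dp": [-0.03, -0.005, -0.045], "turn": [0, 0, 0], "claw": 0},
  {"dp": [-0.03, -0.005, -0.045], "turn": [0, 0, 0], "claw": 0},
  {"dp": [-0.03, -0.005, -0.045], "turn": [0, 0, 0], "claw": 0},
])

```text
t: 4.38
ee_pos: [489.0, 165.3, 70.1]
orientation: [-1.279, 1.087, -1.089]
ft_force: [-0.6, 0.4, -0.1]
width: 18.2
```

```bash
python3 s.py
```

```text
t 4.3833 tcp [489.  165.3  70.1] yaw -80.66 fing [ 0.003  0.001 -1.   ] q [0.3  0.5  1.96 0.   0.68 1.71] F [-0.6  0.4 -0.1] M [ 0.   -0.   -0.05] w 18.2
```

Call:
jog_arm([
  {"dp": [0, 0, 0], "turn": [0, 0, 0], "claw": 0},
  {"dp": [0, 0, 0], "turn": [0, 0, 0], "claw": 0},
  {"dp": [0, 0, 0], "turn": [0, 0, 0], "claw": 0},
  {"dp": [0, 0, 0], "turn": [0, 0, 0], "claw": 0},
])

```text
t: 4.72
ee_pos: [489.1, 165.0, 70.0]
orientation: [-1.279, 1.086, -1.089]
ft_force: [1.1, -5.1, 0.2]
width: 11.9
```

```bash
python3 s.py
```

```text
t 4.7167 tcp [489.1 165.   70. ] yaw -80.66 fing [ 0.003  0.001 -1.   ] q [ 0.3   0.5   1.96 -0.    0.68  1.71] F [ 1.1 -5.1  0.2] M [-0.74 -0.22  0.03] w 11.9
```

Gripped at 11.9 mm. A small −y force means the pin is slightly to −y, so I'll lift with a 1 mm relief.

Call:
jog_arm([
  {"dp": [0, -0.012, 0.06], "turn": [0, 0, 0], "claw": 0},
  {"dp": [0, -0.012, 0.12], "turn": [0, 0, 0], "claw": 0},
  {"dp": [0, -0.012, 0.18], "turn": [0, 0, 0], "claw": 0},
  {"dp": [0, -0.012, 0.23], "turn": [0, 0, 0], "claw": 0},
  {"dp": [0, -0.012, 0.26], "turn": [0, 0, 0], "claw": 0},
  {"dp": [0, -0.012, 0.26], "turn": [0, 0, 0], "claw": 0},
  {"dp": [0, -0.012, 0.26], "turn": [0, 0, 0], "claw": 0},
])

```text
t: 5.3
ee_pos: [489.1, 164.8, 90.6]
orientation: [-1.278, 1.087, -1.089]
ft_force: [2.3, 6.7, -10.7]
width: 11.6
```

```bash
python3 s.py; python3 pic.py 490 165 100 3
```

```text
t 5.3 tcp [489.1 164.8  90.6] yaw -80.68 fing [ 0.003  0.002 -1.   ] q [0.3  0.47 1.95 0.   0.72 1.71] F [  2.3   6.7 -10.7] M [ 0.89 -0.36 -0.  ] w 11.6
```

View pics/side3.png

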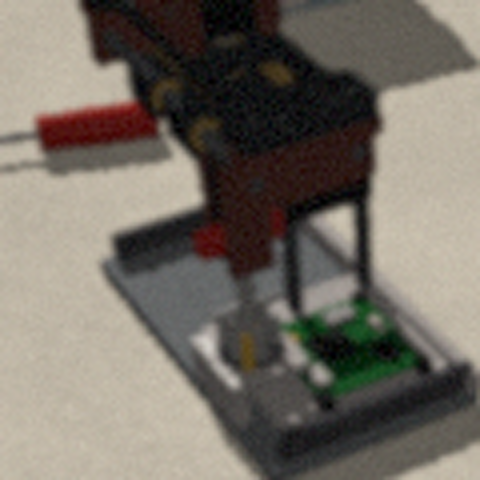

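The pin is up about 20.6 mm with a 10.7 N pull, which is consistent with the spring. Now I'll turn it 60° counterclockwise.

Call:
jog_arm([
  {"dp": [0, 0.006, 0], "turn": [0, 0, 0.035], "claw": 0},
  {"dp": [0, 0.006, 0], "turn": [0, 0, 0.07], "claw": 0},
  {"dp": [0, 0.006, 0], "turn": [0, 0, 0.105], "claw": 0},
  {"dp": [0, 0.006, 0], "turn": [0, 0, 0.14], "claw": 0},
  {"dp": [0, 0.006, 0], "turn": [0, 0, 0.175], "claw": 0},
])

```text
t: 5.82
ee_pos: [489.0, 165.0, 90.0]
orientation: [-1.463, 0.666, -0.666]
ft_force: [3.6, -1.6, -10.9]
width: 12.4
```

```bash
python3 s.py
```

```text
t 5.8167 tcp [489. 165.  90.] yaw -48.86 fing [ 0.001  0.003 -1.   ] q [0.3  0.47 1.95 0.   0.72 1.15] F [  3.6  -1.6 -10.9] M [-0.25 -0.62 -0.02] w 12.4
```

Call:
jog_arm([
  {"dp": [0.005, 0, 0.005], "turn": [0, 0, 0.035], "claw": 0},
  {"dp": [0.005, 0, 0.005], "turn": [0, 0, 0.07], "claw": 0},
  {"dp": [0.005, 0, 0.005], "turn": [0, 0, 0.105], "claw": 0},
  {"dp": [0.005, 0, 0.005], "turn": [0, 0, 0.14], "claw": 0},
  {"dp": [0.005, 0, 0.005], "turn": [0, 0, 0.155], "claw": 0},
  {"dp": [0.005, 0, 0.005], "turn": [0, 0, 0.155], "claw": 0},
])

```text
t: 6.32
ee_pos: [489.0, 165.0, 89.8]
orientation: [-1.549, 0.287, -0.284]
ft_force: [1.7, 1.7, -9.9]
width: 11.7
```

```bash
python3 s.py; python3 pic.py 490 165 100 4
```

```text
t 6.3167 tcp [489.  165.   89.8] yaw -20.87 fing [-0.001  0.003 -1.   ] q [0.3  0.47 1.95 0.   0.72 0.66] F [ 1.7  1.7 -9.9] M [ 0.17 -0.47 -0.01] w 11.7
```

View pics/side4.png

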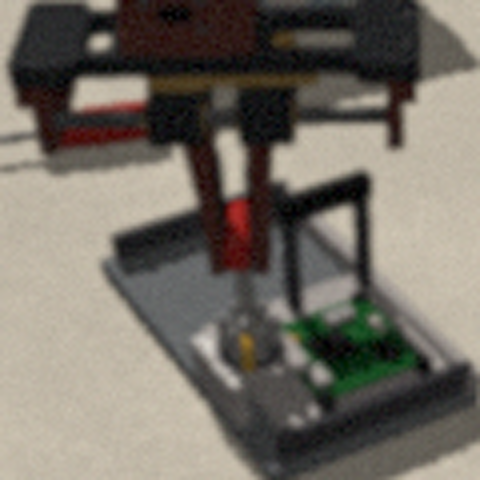

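Pin turned 60° with the z-force still on it. I'll lower it towards the notch and release.

Call:
jog_arm([
  {"dp": [0, 0, -0.05], "turn": [0, 0, 0], "claw": 0},
  {"dp": [0, 0, -0.09], "turn": [0, 0, 0], "claw": 0},
  {"dp": [0, 0, -0.09], "turn": [0, 0, 0], "claw": 0},
  {"dp": [0, 0, -0.09], "turn": [0, 0, 0], "claw": 0.5},
  {"dp": [0, 0, -0.09], "turn": [0, 0, 0], "claw": 0.5},
  {"dp": [0, 0, -0.09], "turn": [0, 0, 0], "claw": 0.5},
  {"dp": [0, 0, -0.09], "turn": [0, 0, 0], "claw": 0.5},
  {"dp": [0, 0, -0.09], "turn": [0, 0, 0], "claw": 0.5},
])

```text
t: 7.08
ee_pos: [489.1, 165.1, 83.1]
orientation: [-1.548, 0.289, -0.288]
ft_force: [-0.3, 0.4, -1.3]
width: 41.7
```

```bash
python3 s.py
```

```text
t 7.0833 tcp [489.1 165.1  83.1] yaw -21.07 fing [-0.001  0.003 -1.   ] q [0.3  0.48 1.95 0.   0.71 0.66] F [-0.3  0.4 -1.3] M [-0.04  0.01  0.01] w 41.7
```

Released with the force near zero. I'll retreat up and check the pin.

Call:
jog_arm([
  {"dp": [0, 0, 0.3], "turn": [0, 0, 0], "claw": 0.6},
  {"dp": [0, 0, 0.7], "turn": [0, 0, 0], "claw": 0.6},
  {"dp": [0, 0, 1], "turn": [0, 0, 0], "claw": 0.6},
  {"dp": [0, 0, 1], "turn": [0, 0, 0], "claw": 0.6},
])

```text
t: 7.42
ee_pos: [492.0, 166.0, 167.7]
orientation: [-1.545, 0.284, -0.293]
ft_force: [0.2, 0.3, -0.7]
width: 52.7
```

```bash
python3 s.py; python3 pic.py 500 175 100 5; python3 - <<'E'
from h import *
for n in("top","side"):
    d=dict(np.load(n+"5.npz"))
    for m,s,c in comps(red(d["img"]),10):
        P,u,v=pts(d,m)
        if np.hypot(*(np.median(P,0)[:2]-[489,165]))<40: 
            a=cv2.fitLine(P[:,:2].astype(np.float32),2,0,.01,.01).ravel();print(n,np.median(P,0).round(1),P[:,2].max().round(1),"ang",np.degrees(np.arctan2(a[1],a[0])),"plane98",plane(d,c,98).round(1))
E
python3 -c "
import cv2,numpy as np;cv2.imwrite('pics/b5.png',np.hstack([cv2.imread('pics/top5.png')[:,:400],cv2.imread('pics/side5.png')[:,:400]]))"
```

```text
t 7.4167 tcp [492.  166.  167.7] yaw -21.07 fing [ 0.007  0.006 -1.   ] q [0.3  0.34 1.91 0.   0.88 0.67] F [ 0.2  0.3 -0.7] M [-0.01 -0.06 -0.03] w 52.7
top [487.6 163.5 103.1] 106.9 ang 67.81789 plane98 [[487.9 165.5  98. ]]
side [487.3 161.1 104.4] 106.1 ang 72.08191 plane98 [[489.8 169.2  98. ]]
```

View pics/b5.png

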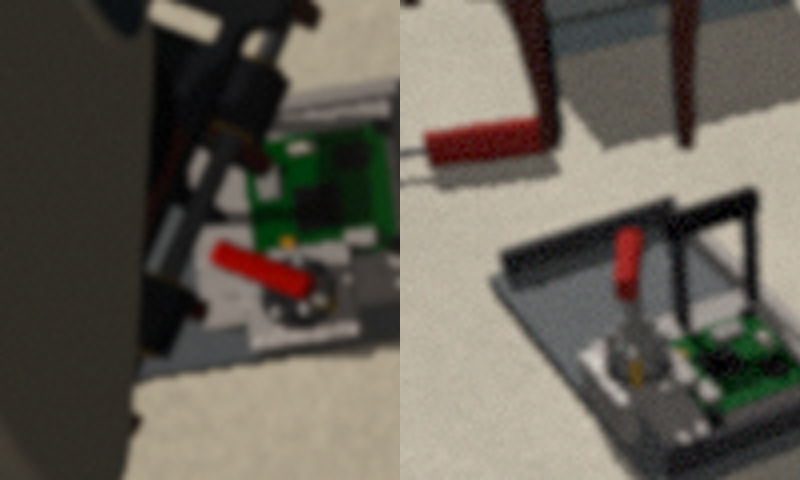

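The pin bar now lies at about 69° world (60° relative to the jig), with its top at about 105 mm. That puts its centre at about 98 mm, so it is seated in the notch. Next is the handle.

Call:
jog_arm([
  {"dp": [0.1, 0.1, 0], "turn": [0, 0, -0.035], "claw": 0.7},
  {"dp": [0.3, 0.2, 0], "turn": [0, 0, -0.07], "claw": 0.7},
  {"dp": [0.5, 0.4, 0], "turn": [0, 0, -0.105], "claw": 0.7},
  {"dp": [0.7, 0.58, 0], "turn": [0, 0, -0.14], "claw": 0.7},
  {"dp": [0.7, 0.58, 0], "turn": [0, 0, -0.175], "claw": 0.7},
  {"dp": [0.7, 0.58, 0], "turn": [0, 0, -0.21], "claw": 0.7},
  {"dp": [0.7, 0.58, 0], "turn": [0, 0, -0.245], "claw": 0.7},
  {"dp": [0.7, 0.58, 0], "turn": [0, 0, -0.28], "claw": 0.7},
  {"dp": [0.7, 0.58, 0], "turn": [0, 0, -0.315], "claw": 0.7},
  {"dp": [0.7, 0.58, 0], "turn": [0, 0, -0.331], "claw": 0.7},
  {"dp": [0.7, 0.58, 0], "turn": [0, 0, -0.331], "claw": 0.7},
  {"dp": [0.7, 0.58, 0], "turn": [0, 0, -0.331], "claw": 0.7},
])

```text
t: 8.52
ee_pos: [544.9, 211.3, 162.7]
orientation: [-1.282, 1.085, -1.088]
ft_force: [-0.5, -0.6, -0.9]
width: 61.5
```

```bash
python3 s.py
```

```text
t 8.5167 tcp [544.9 211.3 162.7] yaw -80.55 fing [ 0.002 -0.    -1.   ] q [ 0.35  0.44  1.77 -0.    0.93  1.76] F [-0.5 -0.6 -0.9] M [0.04 0.01 0.  ] w 61.5
```

Call:
jog_arm([
  {"dp": [0.03, 0.015, -0.3], "turn": [0, 0, 0], "claw": 0.7},
  {"dp": [0.03, 0.015, -0.6], "turn": [0, 0, 0], "claw": 0.7},
  {"dp": [0.03, 0.015, -0.6], "turn": [0, 0, 0], "claw": 0.7},
])

```text
t: 8.77
ee_pos: [544.2, 211.4, 110.4]
orientation: [-1.289, 1.088, -1.085]
ft_force: [-0.6, 0.4, -1.0]
width: 61.8
```

```bash
python3 s.py; python3 pic.py 530 190 90 6
python3 -c "
import cv2,numpy as np;cv2.imwrite('pics/b6.png',np.hstack([cv2.imread('pics/top6.png')[:,:400],cv2.imread('pics/side6.png')[:,:400]]))"
```

```text
t 8.7667 tcp [544.2 211.4 110.4] yaw -80.45 fing [-0.005 -0.003 -1.   ] q [ 0.35  0.52  1.79 -0.    0.84  1.76] F [-0.6  0.4 -1. ] M [ 0.01  0.04 -0.02] w 61.8
```

View pics/b6.png

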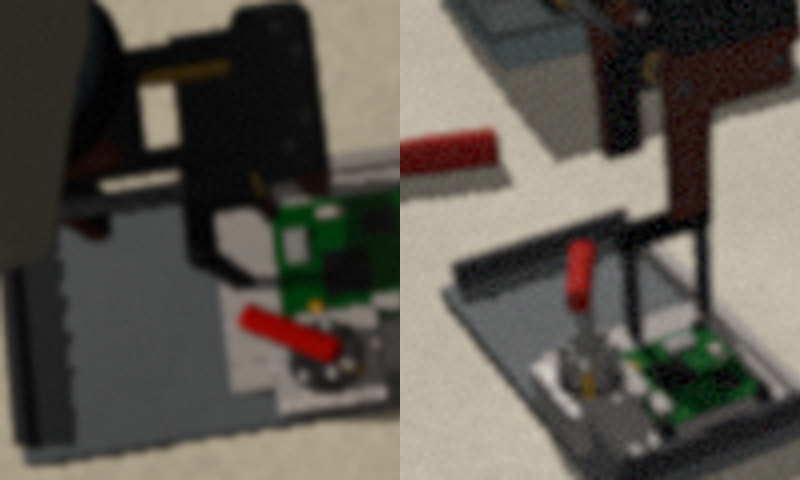

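The fingers straddle the handle bar, so I'll go down and close.

Call:
jog_arm([
  {"dp": [0.03, 0.015, -0.25], "turn": [0, 0, 0], "claw": 0.7},
  {"dp": [0.03, 0.015, -0.45], "turn": [0, 0, 0], "claw": 0.7},
  {"dp": [0.03, 0.015, -0.54], "turn": [0, 0, 0], "claw": 0.7},
  {"dp": [0.03, 0.015, -0.54], "turn": [0, 0, 0], "claw": 0.7},
  {"dp": [0.03, 0.015, -0.54], "turn": [0, 0, 0], "claw": 0},
  {"dp": [0.03, 0.015, -0.54], "turn": [0, 0, 0], "claw": 0},
  {"dp": [0.03, 0.015, -0.54], "turn": [0, 0, 0], "claw": 0},
  {"dp": [0.03, 0.015, -0.54], "turn": [0, 0, 0], "claw": 0},
  {"dp": [0.03, 0.015, -0.54], "turn": [0, 0, 0], "claw": 0},
  {"dp": [0.03, 0.015, -0.54], "turn": [0, 0, 0], "claw": 0},
  {"dp": [0.03, 0.015, -0.54], "turn": [0, 0, 0], "claw": 0},
  {"dp": [0.03, 0.015, -0.54], "turn": [0, 0, 0], "claw": 0},
])

```text
t: 9.87
ee_pos: [548.9, 213.4, 70.7]
orientation: [-1.285, 1.086, -1.087]
ft_force: [-0.1, 1.6, 2.1]
width: 12.0
```

Call:
jog_arm([
  {"dp": [0, 0, 0], "turn": [0, 0, 0], "claw": 0},
  {"dp": [0, 0, 0], "turn": [0, 0, 0], "claw": 0},
  {"dp": [0, 0, 0], "turn": [0, 0, 0], "claw": 0},
])

```text
t: 10.12
ee_pos: [548.9, 213.4, 70.7]
orientation: [-1.284, 1.086, -1.087]
ft_force: [-1.3, -0.7, 0.9]
width: 11.5
```

```bash
python3 s.py; python3 pic.py 530 190 90 7
```

```text
t 10.1167 tcp [548.9 213.4  70.7] yaw -80.5 fing [-0.    -0.001 -1.   ] q [ 0.35  0.58  1.8  -0.    0.77  1.76] F [-1.3 -0.7  0.9] M [ 0.06  0.08 -0.1 ] w 11.5
```

View pics/side7.png

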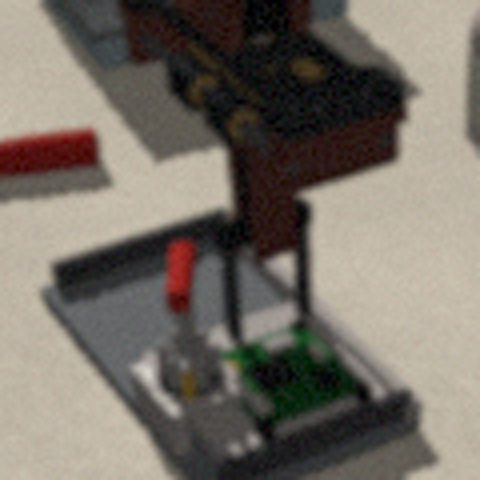

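Gripped on the bar. I'll slide along jig +y, direction (−0.163, 0.987).

Call:
jog_arm([
  {"dp": [-0.016, 0.1, 0], "turn": [0, 0, 0], "claw": 0},
  {"dp": [-0.036, 0.22, 0], "turn": [0, 0, 0], "claw": 0},
  {"dp": [-0.056, 0.34, 0], "turn": [0, 0, 0], "claw": 0},
  {"dp": [-0.076, 0.46, 0], "turn": [0, 0, 0], "claw": 0},
  {"dp": [-0.096, 0.58, 0], "turn": [0, 0, 0], "claw": 0},
  {"dp": [-0.115, 0.7, 0], "turn": [0, 0, 0], "claw": 0},
  {"dp": [-0.135, 0.82, 0], "turn": [0, 0, 0], "claw": 0},
  {"dp": [-0.147, 0.89, 0], "turn": [0, 0, 0], "claw": 0},
  {"dp": [-0.147, 0.89, 0], "turn": [0, 0, 0], "claw": 0},
])

```text
t: 10.97
ee_pos: [536.9, 286.5, 70.7]
orientation: [-1.284, 1.085, -1.085]
ft_force: [-0.1, 1.7, -0.3]
width: 11.9
```

```bash
python3 s.py
```

```text
t 10.9667 tcp [536.9 286.5  70.7] yaw -80.43 fing [-0. -0. -1.] q [ 0.47  0.6   1.75 -0.    0.79  1.87] F [-0.1  1.7 -0.3] M [ 0.31  0.04 -0.12] w 11.9
```

Call:
jog_arm([
  {"dp": [-0.005, 0.03, 0], "turn": [0, 0, 0], "claw": 0},
  {"dp": [-0.01, 0.055, 0], "turn": [0, 0, 0], "claw": 0},
  {"dp": [-0.013, 0.075, 0], "turn": [0, 0, 0], "claw": 0},
  {"dp": [-0.014, 0.085, 0], "turn": [0, 0, 0], "claw": 0},
  {"dp": [-0.014, 0.085, 0], "turn": [0, 0, 0], "claw": 0},
])

```text
t: 11.38
ee_pos: [535.9, 292.3, 70.7]
orientation: [-1.285, 1.085, -1.086]
ft_force: [2.0, -5.0, 1.0]
width: 12.1
```

```bash
python3 s.py
```

```text
t 11.3833 tcp [535.9 292.3  70.7] yaw -80.43 fing [-0.    -0.002 -1.   ] q [ 0.48  0.6   1.75 -0.    0.79  1.89] F [ 2. -5.  1.] M [-0.81 -0.36 -0.13] w 12.1
```

80.0 mm travelled. I'll press a little further to confirm the stop.

Call:
jog_arm([
  {"dp": [-0.003, 0.018, 0], "turn": [0, 0, 0], "claw": 0},
  {"dp": [-0.003, 0.018, 0], "turn": [0, 0, 0], "claw": 0},
  {"dp": [-0.003, 0.018, 0], "turn": [0, 0, 0], "claw": 0},
])

```text
t: 11.63
ee_pos: [535.9, 292.2, 70.7]
orientation: [-1.286, 1.085, -1.088]
ft_force: [2.9, -5.8, 1.0]
width: 11.9
```

```bash
python3 s.py
```

```text
t 11.6333 tcp [535.9 292.2  70.7] yaw -80.45 fing [-0.    -0.003 -1.   ] q [ 0.48  0.6   1.74 -0.    0.79  1.89] F [ 2.9 -5.8  1. ] M [-0.98 -0.43 -0.12] w 11.9
```

Call:
jog_arm([
  {"dp": [-0.005, 0.03, 0], "turn": [0, 0, 0], "claw": 0},
  {"dp": [-0.009, 0.05, 0], "turn": [0, 0, 0], "claw": 0},
  {"dp": [-0.009, 0.05, 0], "turn": [0, 0, 0], "claw": 0},
])

```text
t: 11.88
ee_pos: [535.8, 292.4, 70.6]
orientation: [-1.291, 1.082, -1.09]
ft_force: [5.3, -18.3, 3.5]
width: 11.8
```

```bash
python3 s.py
```

```text
t 11.8833 tcp [535.8 292.4  70.6] yaw -80.41 fing [-0.001 -0.009 -1.   ] q [ 0.48  0.61  1.74 -0.01  0.8   1.89] F [  5.3 -18.3   3.5] M [-2.94 -1.05 -0.1 ] w 11.8
```

The force rose to 18 N with no movement, so it is at the end stop. I'll relax the push, release and retreat straight up.

Call:
jog_arm([
  {"dp": [0, 0, 0], "turn": [0, 0, 0], "claw": 0},
  {"dp": [0, 0, 0], "turn": [0, 0, 0], "claw": 0},
  {"dp": [0, 0, 0], "turn": [0, 0, 0], "claw": 0.6},
  {"dp": [0, 0, 0], "turn": [0, 0, 0], "claw": 0.6},
  {"dp": [0, 0, 0], "turn": [0, 0, 0], "claw": 0.6},
  {"dp": [0, 0, 0], "turn": [0, 0, 0], "claw": 0.6},
  {"dp": [0, 0, 0], "turn": [0, 0, 0], "claw": 0.6},
  {"dp": [0, 0, 0], "turn": [0, 0, 0], "claw": 0.6},
])

```text
t: 12.55
ee_pos: [535.6, 292.7, 70.6]
orientation: [-1.291, 1.082, -1.09]
ft_force: [-0.2, -0.5, 0.6]
width: 48.5
```

Call:
jog_arm([
  {"dp": [0, 0, 0.25], "turn": [0, 0, 0], "claw": 0.6},
  {"dp": [0, 0, 0.6], "turn": [0, 0, 0], "claw": 0.6},
  {"dp": [0, 0, 1], "turn": [0, 0, 0], "claw": 0.6},
  {"dp": [0, 0, 1], "turn": [0, 0, 0], "claw": 0.6},
])

```text
t: 12.88
ee_pos: [538.8, 294.4, 156.3]
orientation: [-1.283, 1.077, -1.091]
ft_force: [1.4, 0.6, -0.1]
width: 52.8
```

Call:
jog_arm([
  {"dp": [0, 0, 0.4], "turn": [0, 0, 0], "claw": 0.6},
  {"dp": [0, 0, 0.8], "turn": [0, 0, 0], "claw": 0.6},
  {"dp": [0, 0, 1], "turn": [0, 0, 0], "claw": 0.6},
  {"dp": [0, 0, 1], "turn": [0, 0, 0], "claw": 0.6},
  {"dp": [0, 0, 1], "turn": [0, 0, 0], "claw": 0.6},
])

```text
t: 13.3
ee_pos: [538.9, 294.6, 236.7]
orientation: [-1.281, 1.077, -1.092]
ft_force: [0.9, 0.5, 0.1]
width: 52.6
```

```bash
python3 s.py; python3 - <<'E'
from h import *
from workcell import ctrl
for n in("top","side"):
    d=ctrl.get_image(n);np.savez(f"{n}8.npz",**d);cv2.imwrite(f"pics/{n}8.png",d["img"][:,:,::-1])
    for m,s,c in comps(red(d["img"]),10):
        P,u,v=pts(d,m);a=cv2.fitLine(P[:,:2].astype(np.float32),2,0,.01,.01).ravel();print(n,c.round(),np.median(P,0).round(1),"ang",np.degrees(np.arctan2(a[1],a[0])).round(1))
    P,u,v=pts(d,np.ones((420,560),bool));
    k=(P[:,2]>80)&(P[:,2]<100)&(d["img"].reshape(-1,3).max(1)<60)&(np.hypot(P[:,0]-536,P[:,1]-292)<45)
    print("handle",k.sum(),np.median(P[k],0).round(1) if k.any() else None)
E
python3 -c "
import cv2,numpy as np;cv2.imwrite('pics/b8.png',np.hstack([cv2.imread('pics/top8.png')[80:400,:400],cv2.imread('pics/side8.png')[80:400,150:550]]))"
```

```text
t 13.3 tcp [538.9 294.6 236.7] yaw -80.38 fing [ 0.009 -0.004 -1.   ] q [ 0.48  0.39  1.65 -0.01  1.1   1.89] F [0.9 0.5 0.1] M [-0.01 -0.02 -0.01] w 52.6
top [ 21. 218.] [476.3 458.7  23. ] ang 70.5
top [166. 205.] [487.6 165.3 103. ] ang 60.0
handle 242 [531.6 290.8  88.8]
side [196. 124.] [473.9 447.7  20.1] ang 80.9
side [232. 154.] [487.2 157.8 104.2] ang 70.8
side [344. 307.] [ 521.5 -223.9   92.1] ang 16.6
handle 128 [534.2 286.9  88.3]
```

View pics/b8.png

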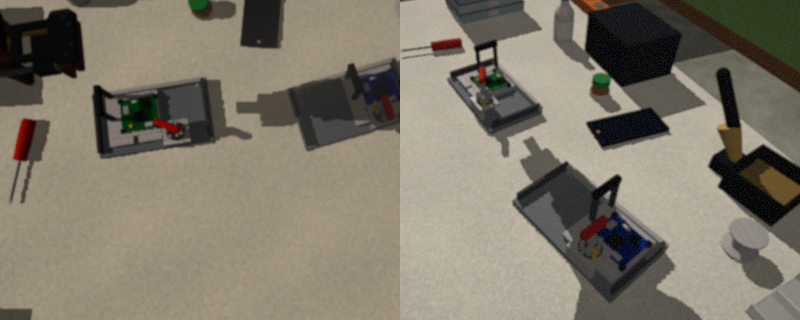

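The final picture shows the carriage at the left (+y) end, the green pin up and turned, and the blue jig unchanged. The handle moved about 79.7 mm by camera and 80 mm by arm. Handing in.

```bash
python3 -c "
from workcell import ctrl
print(ctrl.close_job())"
```

```text
the job is handed in; nothing more can be done
None
```

The green jig's pin is up in its yellow notch, its carriage is at the far end of the track, and I've handed the job in at about 13.4 s of the 48 s allowed.

- **Pin:** I lifted it 20.6 mm against a 10.7 N pull, turned it 60° counterclockwise, lowered it and let go. In the last pictures its grip bar's top is at about 103–104 mm. That puts its centre near the 98 mm expected in the notch, and it stayed there through the slide.
- **Carriage:** I pulled it by its black handle and the arm travelled 80.0 mm. I pressed on to 18 N and it moved no further, so it is at the stop. The top camera gives 79.7 mm of handle travel.
- **Blue jig:** I never touched it. The side camera shows its pin at the same place and height as at the start.
- **Robot:** The gripper ended about 145 mm above the handle, open and touching nothing.

**Checks that disagreed:**
- The two cameras differ by up to about 8 mm in y for the pin and 4 mm for the handle. Some of that is because each sees different faces of the bars.
- The pin angle read 60° from the top camera and 71° from the side in the last pictures. Just after release they read 68° and 72°, and about 69° was expected.
- The top camera did not pick up the blue pin in the last picture, so its final check rests on the side camera only.

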